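# Close up the socket case

### The job

Close up the blue socket case with the fingertips alone: push the upright orange keeper flap down until it lies flat over the sockets, and only then swing the lid over it until it is fully shut. Only push: do not grasp or pinch anything. Leave the case standing where it is and do not disturb the other things on the counter; finish with the hand clear.

Things in the scene. Friction and masses are not known exactly. Their poses are not given: they have to be found in the camera images.
- case: Blue steel socket case, open on top, 150 (x) by 200 (y) by 70 mm high, walls 5 mm, about 4 kg (3.6 to 5.2), standing loose on the counter (it slides if pushed level with more than about 17 N), turned up to 0.9 rad either way. Origin: centre of its underside. Its own x points from its front wall (the side nearer the robot, with a carrying handle) to its far wall (where the lid is hinged); y runs along the hinges; z up. Inside, the sockets reach 48 mm above the counter.
- keeper (a joint): Hinge of the orange keeper flap, a stiff plate 90 mm long, 164 mm wide and 6 mm thick, inside the front wall. 0 = lying flat over the sockets, reaching from the hinge towards the far wall with its upper face 60 mm above the counter; 1.57 = upright; hard stops at 0 and 1.75. It starts near upright (1.3 to 1.7) and folds towards the far wall. Stays where it is left (friction about 0.1 N m, a push of 1 to 2 N).
- keeper_hinge (a point): Hinge line of the flap, mid-width: 65 mm in front of the case's centre (case x = -65 mm), 54 mm above the counter. The flap's underside lies on this line's level when flat; its other face (6 mm from it) faces the front when upright and up when flat.
- keeper_edge (a point): Middle of the flap's free edge, on the face that looks to the front when upright and up when flat, 90 mm from the hinge.
- lid (a joint): Hinge of the blue lid, a stiff flat plate reaching 154 mm from its hinge, 204 mm wide, 8 mm thick, 0.35 kg. 0 = fully shut on the rim; 1.57 = upright; hard stops at 0 and 1.85. It starts open (1.5 to 1.8), near upright or leaning back away from the case, and shuts towards the front. Stays where it is left (friction about 0.5 N m, so 3 to 5 N near the free edge moves it).
- lid_hinge (a point): Hinge line of the lid, mid-width, on the far rim: case x = +75 mm, 70 mm above the counter. The lid's underside lies at this level when shut, its outer face 8 mm above.
- lid_edge (a point): Middle of the lid's free edge, on the outer face (which looks up when shut and away from the robot when open), 154 mm from the hinge.
- fuel_cap: Bystander: red enamel fuel tank cap, 56 mm across, 36 mm high, loose beside the case. Origin: centre of its underside.
- ignition_coil: Bystander: black ignition coil, 50 by 52 by 63 mm high, loose beside the case. Origin: centre of its underside.
- deep_socket: Bystander: steel deep socket, 24 mm across, 50 mm high, standing loose in front of the case. Origin: centre of its underside.
- tachometer: Bystander: round aluminium tachometer housing, 86 mm across, 63 mm high, loose at the right. Origin: centre of its underside.
- mallet: Bystander: rubber-headed mallet with an ash handle, lying at the left, 310 mm long, head 60 mm across and 95 mm long. Origin: on the counter under the handle, 110 mm from the head's centre (the head is at +x).

How it is judged:
On the way, in this order (a step that is already met when the one before it is completed fails the run):
1. the keeper flap lies flat while the lid still stands open (value of joint keeper below 0.08 rad and value of joint lid above 1 rad), for 0.2 s.
2. the lid is shut over the flat flap (value of joint lid below 0.05 rad and value of joint keeper below 0.08 rad), for 0.2 s.
At the end, for the whole second after the job is handed in: The flap lies flat (within 0.08 rad) and the lid is fully shut over it (within 0.05 rad); the case stands level and at rest within 30 mm of where it stood, and every bystander within 20 mm of where it stood (all of step 2 and distance of case from where it was at the start of the episode below 0.03 m and angle between case's own z axis and vertical below 0.05 rad and linear speed of case below 0.01 m/s and distance of each of fuel_cap, ignition_coil, deep_socket, tachometer, mallet from where it was at the start of the episode below 0.02 m); the robot touches nothing.
It fails at once if the lid was swung down before the flap was folded (value of joint lid below 0.9 rad and value of joint keeper above 0.15 rad).
It fails at once if the case was shoved (30 mm), lifted (10 mm) or tipped (distance of case from where it was at the start of the episode above 0.03 m or height (world z) of case above 0.01 m or angle between case's own z axis and vertical above 0.1 rad).
It fails at once if the lid or the flap was taken between the fingers ((contact force between the fingers and lid above 1 N and x of the grasp point in the frame of lid_hinge between -0.172 and 0 m and z of the grasp point in the frame of lid_hinge between -0.003 and 0.011 m and y of the grasp point in the frame of lid_hinge between -0.115 and 0.115 m) or (contact force between the fingers and keeper above 1 N and x of the grasp point in the frame of keeper_hinge between 0 and 0.108 m and z of the grasp point in the frame of keeper_hinge between -0.003 and 0.009 m and y of the grasp point in the frame of keeper_hinge between -0.095 and 0.095 m)).
It fails at once if a bystander was moved by 20 mm or more (distance of any of fuel_cap, ignition_coil, deep_socket, tachometer, mallet from where it was at the start of the episode above 0.02 m).
It also fails if it takes over 51 s, if anything falls off the work surface, if the arm or the gripper's body presses on something with over 40 N, if the wrist force passes 120 N, or if a joint passes its speed limit or range.

### The arm

A 6-joint arm with a two-finger parallel gripper is mounted at the origin on the work surface. World frame = base frame: x ahead of the robot, y to its left, z up, the work surface at z = 0. Lengths are in m, angles in rad, forces in N, time in s.
With the tool pointing down it reaches from about 0.425 to 0.95 m from the base axis. Payload 3.5 kg.
Tool frame: the origin (TCP) lies midway between the tips of the shut fingers; the grasp point (between the pads) lies 19 mm behind it; z points along the fingers, y is the direction in which the jaws open and shut (so a half turn about z gives the same grasp; the last joint's range is limited). The gripper opens to 85 mm and grips with 20 to 120 N. Pads are 22 mm wide; open, the fingers measure 114 mm over their backs; the gripper's body (76 mm by 85 mm) begins 54 mm behind the grasp point. The pads swing forward as they close: fully open they stand 13 mm farther back than shut.
Start: joints at [0.971, 0.286, 1.577, -0, 1.279, -0.15], TCP at [0.293, 0.608, 0.231] pointing down, gripper open.
Joint ranges: [-2.77, 2.77], [-0.9, 2.22], [0.21, 2.48], [-1.53, 4.67], [0.24, 2.81], [-2.84, 2.84]. Speed limits (rad/s): [2.79, 2.79, 3.14, 3.14, 3.14, 3.14].

### API

Orientations are given as a unit quaternion [x, y, z, w].
In Python, from cell import bot gives the robot as it stands.
- The arm moves only by the tool play_rows, never from a script. Its argument "rows" is a list of rows, each a list of 5 numbers: the gripper's target within -1 to 1 (fully open at 1, half-way at 0, shut at -1), then the shift along the world's x, y, z in mm, then the turn about the world's z in degrees. A call has 1 to 5 rows; each row is the pose to reach, as a shift and turn from the pose commanded when the call began; what a row does not reach only later rows make up. A row lasts 1/12 s, in which the tool goes at most 41.7 mm and 7.16 degrees, less where a joint would pass 70% of its speed; a pose out of reach is approached as far as the arm can. A call with a gripper value outside its range is refused whole. The fingers move at their own pace and stop on an object; "newtons" is the grip in N (left out, the last holds). Time passes only in rows, so rows that repeat a pose let the fingers close. It gives the time, the measured TCP pose, the force and the opening at its end, in the units of the state.
- bot.get_state(): the state, without advancing time (a new reading comes with each control period).
- bot.camera(name): name is "side" or "top" or "wrist"; returns a dict with "image" (480x640x3 uint8, blue, green, red), "z_map" (480x640 float32, m along the optical axis (not along the pixel's ray), 0 where there is no reading), "camera_matrix" (3x3 intrinsics, pixels), "k1" (the pictures are not rectified: a ray, as slopes to the right and down, at radius r is drawn at 1 + k1 r^2 times it, then the intrinsics apply), "cam_to_world" (4x4, takes a point from camera to world coordinates); the wrist camera has in their place "mount" (4x4, takes a point from camera to tool coordinates, whose origin is the TCP and whose axes are the flange's). Camera axes: x right, y down, z forward; pixel columns grow to the right and rows downward; lengths in m; the calibration is good to about 2 mm. A picture is of the moment at which its call begins: read the wrist's pose just before it.
- bot.finish_job(): hands the job in, once; it reports no verdict.
The state is a dict: "time_s": time; "qpos": joint angles; "joint_velocities": joint speeds; "joint_efforts": joint torques, N m; "ee_pos": TCP position; "eef_rot": TCP orientation; "wrist_force": force on the tool from outside, world axes, zero at the start; "wrist_torque": the same for the moment, N m; "grip_width": finger opening in m.
Only numpy, scipy, OpenCV 4.12 (cv2) and the standard library are available. Lean on these libraries where they do the work, as an engineer would, in place of code of your own. Each camera call takes 0.05 s, during which the arm holds its last target.

## Working session

There is one attempt and no reset: what is moved stays moved. The work goes in short steps, Python scripts to look and compute and a tool call to move; the robot and the scene stay as the last step left them, time stands still between calls to the robot, and variables do not carry over. Pictures are saved under pics/ and viewed, and the job is handed in when it is done.

Besides the shell and the picture viewer there is one more tool, called after "Emit:" in YAML: its name, and indented under it one key for each argument. play_rows: Moves the arm, as the interface text tells. Its arguments: {"type":"object","properties":{"rows":{"type":"array","items":{"type":"array","items":{"type":"number"}}},"newtons":{"type":"number"}},"required":["rows"]}

```bash
ls; mkdir -p pics; python3 - <<'E'
from cell import bot
import cv2,numpy as np
s=bot.get_state(); print(s)
for n in ["top","side"]:
    c=bot.camera(n); cv2.imwrite(f"pics/{n}0.png",c["image"]); np.savez(f"pics/{n}0.npz",**{k:v for k,v in c.items()})
    print(n,c["camera_matrix"],c["k1"],c["cam_to_world"])
E
```

```text
pics
{'time_s': 0.0, 'qpos': array([ 9.70993156e-01,  2.87183338e-01,  1.57817029e+00, -1.45559459e-05,
        1.27860266e+00, -1.49996718e-01]), 'joint_velocities': array([-0.00035111,  0.00068505, -0.00112736,  0.00100515, -0.00039828,
       -0.00088503]), 'joint_efforts': array([-1.86249326e-04, -4.05972254e+01, -2.92633277e+01, -6.81749748e-05,
        5.66146089e-03, -1.97176411e-05]), 'ee_pos': array([0.29308446, 0.60732378, 0.22993903]), 'eef_rot': array([ 2.23009819e-01,  9.74815482e-01, -1.10228116e-03, -4.26272761e-04]), 'wrist_force': array([ 0.55389585, -0.41776472, -0.44761593]), 'wrist_torque': array([-0.0297084 ,  0.04472735,  0.04546432]), 'grip_width': 0.0854979580196436}
top [[477.78483235   0.         320.70001679]
 [  0.         477.78483235 240.73602862]
 [  0.           0.           1.        ]] -0.06472728362801725 [[ 0.01031567 -0.99523711  0.09693646  0.4264255 ]
 [-0.99994452 -0.01006062  0.00311954 -0.00378873]
 [-0.00212944 -0.09696326 -0.99528568  1.27529464]
 [ 0.          0.          0.          1.        ]]
side [[585.49362569   0.         319.42353532]
 [  0.         585.49362569 239.71402777]
 [  0.           0.           1.        ]] -0.18877903999996254 [[-0.96652335 -0.18129514  0.18156177  0.25230003]
 [-0.25555607  0.61709721 -0.74423257  1.20059734]
 [ 0.02288449 -0.76571738 -0.64276994  1.11466735]
 [ 0.          0.          0.          1.        ]]
```

View pics/top0.png

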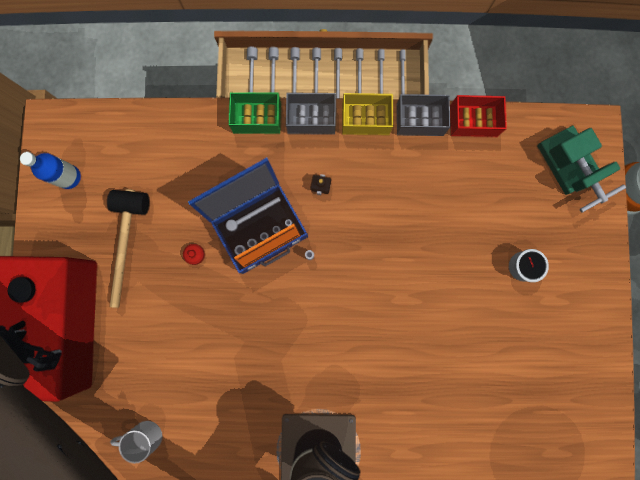

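View pics/side0.png

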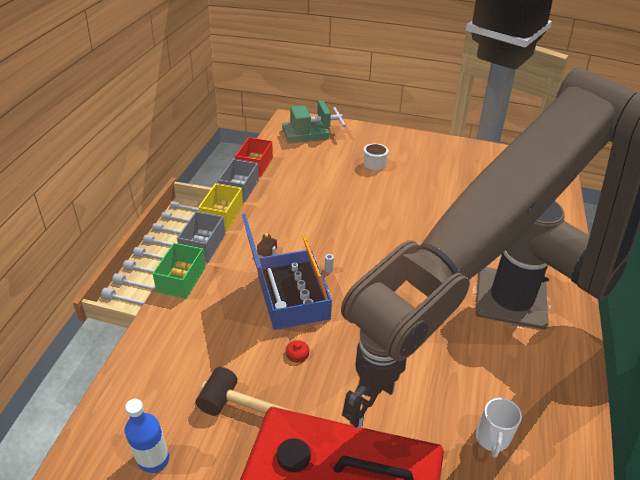

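The top view shows the case open at about (250,225) with the orange flap at about (268,247), lid leaning over (235,190). The cap is at (194,254), the deep socket at (309,254) and the coil at (320,184). Next I'll measure them from depth.

```bash
cat > h.py <<'E'
import numpy as np,cv2
def rays(K,k1,uv):
    d=np.array([k1,0,0,0.])
    return cv2.undistortPoints(np.asarray(uv,float).reshape(-1,1,2),K,d,None,None,None,).reshape(-1,2)
def cloud(c,T=None):
    K=c["camera_matrix"];T=c["cam_to_world"] if T is None else T
    v,u=np.mgrid[0:480,0:640]
    r=rays(K,float(c["k1"]),np.stack([u.ravel(),v.ravel()],1))
    z=np.asarray(c["z_map"]).ravel()
    P=np.stack([r[:,0]*z,r[:,1]*z,z],1)@T[:3,:3].T+T[:3,3]
    P[z==0]=np.nan
    return P.reshape(480,640,3)
def onplane(c,uv,h):
    r=rays(c["camera_matrix"],float(c["k1"]),uv);T=c["cam_to_world"]
    d=np.c_[r,np.ones(len(r))]@T[:3,:3].T
    return T[:3,3]+d*((h-T[2,3])/d[:,2])[:,None]
E
cat > m.py <<'E'
import sys,numpy as np,cv2
from h import *
for n in ["top","side"]:
    c=dict(np.load(f"pics/{n}0.npz"));P=cloud(c)
    hsv=cv2.cvtColor(c["image"],cv2.COLOR_BGR2HSV)
    bl=cv2.inRange(hsv,(105,90,40),(125,255,255))>0
    og=cv2.inRange(hsv,(8,200,150),(18,255,255))>0
    red=cv2.inRange(hsv,(0,180,60),(4,255,255))>0
    reg=(P[...,0]>.35)&(P[...,0]<.8)&(P[...,1]>-.05)&(P[...,1]<.42)&(P[...,2]>.02)&(P[...,2]<.3)
    for nm,m in [("blue",bl),("orange",og),("red",red)]:
        q=P[m&reg]; print(n,nm,len(q),q.min(0).round(3),q.max(0).round(3))
    q=P[bl&reg]; print(np.histogram(q[:,2],bins=np.arange(.02,.26,.01)))
    r=q[(abs(q[:,2]-.07)<.006)]
    print("rim",len(r),cv2.minAreaRect(r[:,:2].astype(np.float32)*1000))
    o=P[og&reg]; o=o[o[:,2]>.06]
    s=np.linalg.svd(o-o.mean(0));print("orange ctr",o.mean(0),"normal",s[2][2])
    i=o[o[:,2]>o[:,2].max()-.012];print("edge",i.mean(0),cv2.minAreaRect(i[:,:2].astype(np.float32)*1000))
    q2=q[q[:,2]>.1]; s=np.linalg.svd(q2-q2.mean(0));print("lid",len(q2),q2.mean(0),s[2][2],s[1])
    rr=P[red&reg];print("red",np.median(rr,0))
E
python3 m.py
```

```text
top blue 1511 [0.462 0.036 0.02 ] [0.715 0.299 0.228]
top orange 657 [0.478 0.055 0.066] [0.576 0.206 0.149]
top red 310 [0.486 0.31  0.02 ] [0.537 0.364 0.046]
(array([ 46,  99,  95, 113, 259, 331,   9,  11,  10,  11,  11,  11,  13,
         9,  15,  11,  15,  10,  16, 144, 272,   0,   0]), array([0.02, 0.03, 0.04, 0.05, 0.06, 0.07, 0.08, 0.09, 0.1 , 0.11, 0.12,
       0.13, 0.14, 0.15, 0.16, 0.17, 0.18, 0.19, 0.2 , 0.21, 0.22, 0.23,
       0.24, 0.25]))
rim 527 ((576.8555297851562, 159.09613037109375), (152.13441467285156, 201.1431884765625), 30.403301239013672)
orange ctr [0.52746708 0.13059396 0.11416732] normal [-0.83526076 -0.48771564  0.25391517]
edge [0.53369947 0.13545859 0.14246621] ((534.6466064453125, 134.830810546875), (6.886646270751953, 162.03565979003906), 30.445545196533203)
lid 548 [0.65936055 0.20847202 0.20567976] [-0.84910594 -0.50018972  0.16979207] [1.621946   0.74382654 0.04700299]
red [0.51043927 0.33549487 0.02621882]
side blue 1706 [0.461 0.038 0.02 ] [0.715 0.299 0.227]
side orange 136 [0.473 0.064 0.06 ] [0.576 0.207 0.146]
side red 269 [0.483 0.316 0.02 ] [0.534 0.368 0.039]
(array([172, 275, 260, 267, 331, 139,   8,  11,   9,  10,  12,   9,   9,
        10,   7,   5,   3,   0,   0,  24, 145,   0,   0]), array([0.02, 0.03, 0.04, 0.05, 0.06, 0.07, 0.08, 0.09, 0.1 , 0.11, 0.12,
       0.13, 0.14, 0.15, 0.16, 0.17, 0.18, 0.19, 0.2 , 0.21, 0.22, 0.23,
       0.24, 0.25]))
rim 368 ((575.8541870117188, 160.40240478515625), (156.08653259277344, 210.53684997558594), 28.75806427001953)
orange ctr [0.51512879 0.15681335 0.11489537] normal [ 0.83643313  0.50122189 -0.22171205]
edge [0.52946862 0.14348923 0.14120485] ((534.3883666992188, 135.53289794921875), (6.089859485626221, 163.52590942382812), 30.581235885620117)
lid 243 [0.64193554 0.23769672 0.19635902] [-0.85292837 -0.49955397  0.15152237] [1.11457986 0.45052843 0.03484677]
red [0.50726811 0.34489471 0.02436773]
```

Emit:
play_rows:
  rows:
    - [-1,14,-38,0,-7]
    - [-1,28,-76,0,-14]
    - [-1,42,-114,0,-21]
    - [-1,56,-152,0,-28]
    - [-1,70,-190,0,-33.8]
  newtons: 40

```text
time_s: 0.52
ee_pos: [0.3633, 0.416, 0.2306]
eef_rot: [0.499, 0.867, -0.001, -0.0]
wrist_force: [0.0, -0.1, -0.6]
grip_width: 0.0253
```

Emit:
play_rows:
  rows:
    - [-1,14,-38,0,0]
    - [-1,28,-76,0,0]
    - [-1,42,-114,0,0]
    - [-1,56,-152,0,0]
    - [-1,70,-190,0,0]

```text
time_s: 0.93
ee_pos: [0.4333, 0.226, 0.231]
eef_rot: [0.497, 0.868, -0.0, -0.0]
wrist_force: [0.3, 0.3, 0.3]
grip_width: -0.0002
```

Emit:
play_rows:
  rows:
    - [-1,14,-38,0,0]
    - [-1,28,-76,0,0]
    - [-1,42,-114,0,0]
    - [-1,45,-127,0,0]
    - [-1,45,-127,0,0]

```text
time_s: 1.35
ee_pos: [0.479, 0.0979, 0.2309]
eef_rot: [0.499, 0.867, -0.0, -0.0]
wrist_force: [-0.4, 0.1, -0.0]
grip_width: -0.0002
```

Emit:
play_rows:
  rows:
    - [-1,0,0,-40,0]
    - [-1,0,0,-80,0]
    - [-1,0,0,-106,0]
    - [-1,10,6,-106,0]
    - [-1,22,13,-106,0]

```text
time_s: 1.77
ee_pos: [0.4973, 0.1148, 0.1218]
eef_rot: [0.497, 0.868, -0.002, -0.003]
wrist_force: [0.6, -1.1, 1.2]
grip_width: 0.0001
```

```bash
python3 - <<'E'
from cell import bot
import cv2
for n in ["side","top"]:
    c=bot.camera(n); cv2.imwrite(f"pics/{n}1.png",cv2.resize(c["image"][140:380,150:400],None,fx=2.4,fy=2.4))
E
```

```text
(no output)
```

View pics/side1.png

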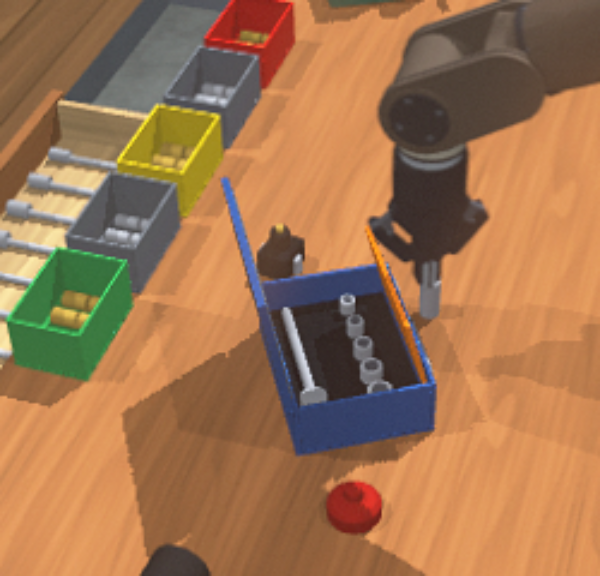

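The side view shows the shut fingertips at (430,310), in front of the flap and below its edge at (370,230). The knuckles are above the flap, so I'll push now.

Emit:
play_rows:
  rows:
    - [-1,11,7,-2,0]
    - [-1,22,13,-3,0]
    - [-1,31,18,-4,0]
    - [-1,41,24,-6,0]
    - [-1,48,28,-10,0]

```text
time_s: 2.28
ee_pos: [0.5487, 0.1426, 0.1157]
eef_rot: [0.496, 0.868, -0.0, 0.0]
wrist_force: [-1.0, 0.0, 0.0]
grip_width: 0.0001
```

Emit:
play_rows:
  rows:
    - [-1,8,5,-10,0]
    - [-1,15,9,-20,0]
    - [-1,20,12,-29,0]
    - [-1,23,14,-38,0]
    - [-1,25,15,-44,0]

```text
time_s: 2.7
ee_pos: [0.5736, 0.1572, 0.0704]
eef_rot: [0.497, 0.868, 0.0, -0.0]
wrist_force: [0.3, 0.5, 0.8]
grip_width: -0.0001
```

Emit:
play_rows:
  rows:
    - [-1,0,0,-4,0]
    - [-1,0,0,-8,0]
    - [-1,0,0,-9,0]
    - [-1,0,0,-10,0]
    - [-1,0,0,-11,0]

```text
time_s: 3.12
ee_pos: [0.5731, 0.1568, 0.0604]
eef_rot: [0.497, 0.868, -0.0, -0.0]
wrist_force: [-1.1, -0.7, 1.3]
grip_width: 0.0
```

Now I'll press slightly until contact builds.

Emit:
play_rows:
  rows:
    - [-1,0,0,-0.5,0]
    - [-1,0,0,-1,0]
    - [-1,0,0,-1.5,0]
    - [-1,0,0,-1.5,0]
    - [-1,0,0,-1.5,0]

```text
time_s: 3.53
ee_pos: [0.5732, 0.1569, 0.06]
eef_rot: [0.497, 0.868, -0.0, -0.0]
wrist_force: [-3.2, 0.1, 6.8]
grip_width: 0.0002
```

```bash
python3 - <<'E'
from cell import bot
import cv2
print(bot.get_state()["wrist_force"])
for n in ["side","top"]:
    c=bot.camera(n); cv2.imwrite(f"pics/{n}2.png",cv2.resize(c["image"][140:380,150:400],None,fx=2.4,fy=2.4))
E
```

```text
[-3.19744072  0.1037282   6.77988168]
```

View pics/side2.png

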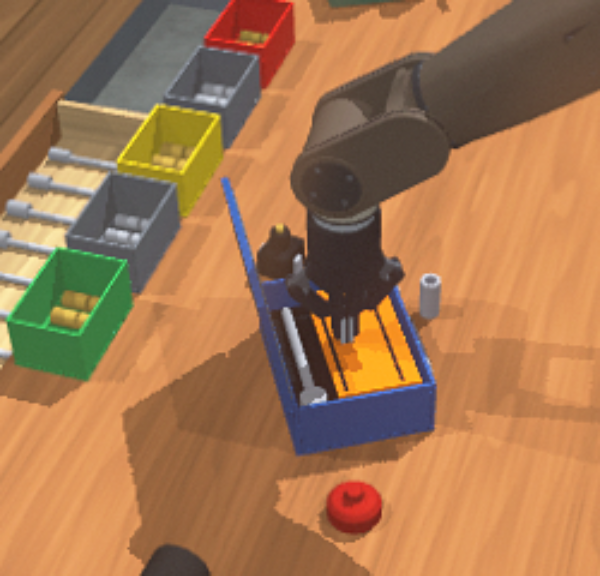

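The flap is flat at (370,340); the tip stopped at 60.0 mm with about 7 N. Next: up, over and behind the lid.

Emit:
play_rows:
  rows:
    - [-1,0,0,40,0]
    - [-1,0,0,80,0]
    - [-1,0,0,120,0]
    - [-1,0,0,160,0]
    - [-1,0,0,200,0]

```text
time_s: 4.05
ee_pos: [0.5731, 0.1567, 0.2606]
eef_rot: [0.497, 0.868, -0.0, 0.0]
wrist_force: [0.7, 0.6, 0.1]
grip_width: 0.0
```

Emit:
play_rows:
  rows:
    - [-1,0,0,8,0]
    - [-1,34,20,8,0]
    - [-1,68,40,8,0]
    - [-1,102,60,8,0]
    - [-1,125,73,8,0]

```text
time_s: 4.47
ee_pos: [0.7004, 0.2311, 0.2662]
eef_rot: [0.497, 0.868, 0.0, 0.0]
wrist_force: [0.2, -0.4, 0.0]
grip_width: 0.0
```

Emit:
play_rows:
  rows:
    - [-1,0,0,0,0]
    - [-1,0,0,-30,0]
    - [-1,0,0,-50,0]
    - [-1,0,0,-62,0]
    - [-1,0,0,-62,0]

```text
time_s: 4.88
ee_pos: [0.6961, 0.2291, 0.1997]
eef_rot: [0.497, 0.868, -0.003, -0.003]
wrist_force: [0.3, -0.3, -0.3]
grip_width: 0.0001
```

```bash
python3 - <<'E'
from cell import bot
import cv2,numpy as np
from h import *
for n in ["side","top"]:
    c=bot.camera(n); cv2.imwrite(f"pics/{n}3.png",cv2.resize(c["image"][140:380,150:400],None,fx=2.4,fy=2.4))
    P=cloud(c);hsv=cv2.cvtColor(c["image"],cv2.COLOR_BGR2HSV)
    reg=(P[...,0]>.35)&(P[...,0]<.8)&(P[...,1]>-.05)&(P[...,1]<.42)
    q=P[(cv2.inRange(hsv,(105,90,40),(125,255,255))>0)&reg&(P[...,2]>.2)]
    d=(q[:,:2]-[.577,.159])@[.862,.507]; print("lid top case x",np.percentile(d,[5,50,95]),q[:,2].max())
    o=P[(cv2.inRange(hsv,(8,200,120),(18,255,255))>0)&reg&(P[...,2]>.03)]
    d=(o[:,:2]-[.577,.159])@[.862,.507];print("flap",np.percentile(d,[2,98]),np.percentile(o[:,2],[2,50,98]))
E
```

```text
lid top case x [0.09652375 0.09987126 0.10301337] 0.2721080866087727
flap [-0.06469255  0.02078677] [0.05524139 0.06027083 0.06496639]
lid top case x [0.09485352 0.09812695 0.10235051] 0.44868787416575995
flap [-0.06432319  0.02194988] [0.05560432 0.06119614 0.06609994]
```

View pics/side3.png

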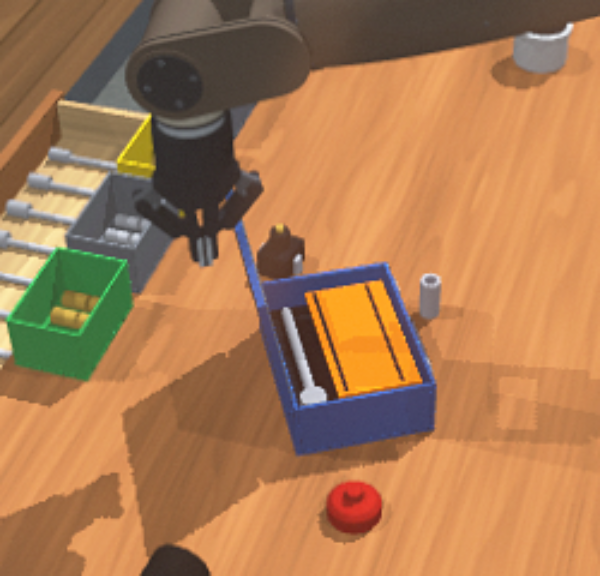

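View pics/top3.png

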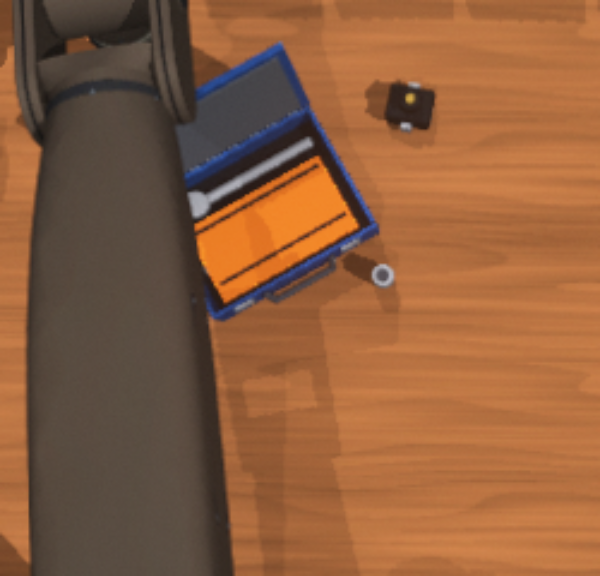

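The finger is behind the lid, with the tip at about (205,260) in the side view. The flap is flat and the case unmoved. Pushing the lid now.

Emit:
play_rows:
  rows:
    - [-1,-13,-8,0,0]
    - [-1,-22,-13,0,0]
    - [-1,-30,-18,0,0]
    - [-1,-38,-22,-1,0]
    - [-1,-47,-27,-2,0]

```text
time_s: 5.4
ee_pos: [0.6544, 0.2035, 0.2084]
eef_rot: [0.497, 0.868, 0.004, 0.005]
wrist_force: [3.4, 1.6, 2.7]
grip_width: 0.0005
```

Emit:
play_rows:
  rows:
    - [-1,-10,-6,-3,0]
    - [-1,-21,-13,-6,0]
    - [-1,-33,-19,-10,0]
    - [-1,-43,-25,-15,0]
    - [-1,-53,-31,-21,0]

```text
time_s: 5.82
ee_pos: [0.6012, 0.1721, 0.1872]
eef_rot: [0.497, 0.868, 0.004, 0.004]
wrist_force: [2.2, 2.2, 3.5]
grip_width: 0.0
```

Emit:
play_rows:
  rows:
    - [-1,-10,-6,-9,0]
    - [-1,-19,-11,-17,0]
    - [-1,-28,-16,-27,0]
    - [-1,-35,-21,-37,0]
    - [-1,-41,-24,-47,0]

```text
time_s: 6.23
ee_pos: [0.5595, 0.1476, 0.1386]
eef_rot: [0.497, 0.868, 0.002, 0.003]
wrist_force: [0.4, -0.6, 3.0]
grip_width: -0.0001
```

Emit:
play_rows:
  rows:
    - [-1,-5,-3,-9,0]
    - [-1,-9,-5,-18,0]
    - [-1,-12,-7,-27,0]
    - [-1,-15,-9,-36,0]
    - [-1,-17,-10,-45,0]

```text
time_s: 6.65
ee_pos: [0.5406, 0.1379, 0.0891]
eef_rot: [0.497, 0.868, 0.0, 0.0]
wrist_force: [2.0, 0.8, 1.1]
grip_width: 0.0001
```

Emit:
play_rows:
  rows:
    - [-1,0,0,-5,0]
    - [-1,0,0,-8,0]
    - [-1,0,0,-10,0]
    - [-1,0,0,-11,0]
    - [-1,0,0,-11,0]

```text
time_s: 7.07
ee_pos: [0.5401, 0.1381, 0.0784]
eef_rot: [0.497, 0.868, -0.0, -0.0]
wrist_force: [-0.4, -1.0, -0.0]
grip_width: 0.0
```

Emit:
play_rows:
  rows:
    - [-1,0,0,-0.5,0]
    - [-1,0,0,-1,0]
    - [-1,0,0,-1.5,0]
    - [-1,0,0,-1.5,0]
    - [-1,0,0,-1.5,0]

```text
time_s: 7.48
ee_pos: [0.5406, 0.1381, 0.078]
eef_rot: [0.497, 0.868, 0.0, -0.0]
wrist_force: [-3.2, -0.4, 5.0]
grip_width: 0.0
```

The lid stops at 78 mm with about 5 N, which is the shut height. I'll retract and check.

Emit:
play_rows:
  rows:
    - [-1,0,0,30,0]
    - [-1,0,0,70,0]
    - [-1,0,0,110,0]
    - [-1,0,0,150,0]
    - [-1,0,0,170,0]

```text
time_s: 7.9
ee_pos: [0.5426, 0.138, 0.2532]
eef_rot: [0.497, 0.868, 0.002, 0.004]
wrist_force: [-0.2, -0.2, 0.3]
grip_width: 0.0003
```

Emit:
play_rows:
  rows:
    - [-1,-14,38,0,0]
    - [-1,-28,76,0,0]
    - [-1,-42,114,0,0]
    - [-1,-56,152,0,0]
    - [-1,-70,190,0,0]

```text
time_s: 8.32
ee_pos: [0.4697, 0.3294, 0.247]
eef_rot: [0.497, 0.868, 0.0, 0.0]
wrist_force: [0.5, -0.9, -0.3]
grip_width: 0.0003
```

Emit:
play_rows:
  rows:
    - [-1,-14,38,0,0]
    - [-1,-28,76,0,0]
    - [-1,-42,114,0,0]
    - [-1,-56,152,0,0]
    - [-1,-56,152,0,0]

```text
time_s: 8.73
ee_pos: [0.4112, 0.4853, 0.2465]
eef_rot: [0.494, 0.869, 0.001, -0.001]
wrist_force: [0.0, -1.1, 0.2]
grip_width: -0.0001
```

```bash
python3 - <<'E'
from cell import bot
import cv2,numpy as np
from h import *
print(bot.get_state()["wrist_force"])
for n in ["side","top"]:
    c=bot.camera(n); cv2.imwrite(f"pics/{n}4.png",cv2.resize(c["image"][140:380,100:400],None,fx=2.4,fy=2.4))
    P=cloud(c);hsv=cv2.cvtColor(c["image"],cv2.COLOR_BGR2HSV)
    reg=(P[...,0]>.35)&(P[...,0]<.8)&(P[...,1]>-.05)&(P[...,1]<.42)&(P[...,2]>.02)
    q=P[(cv2.inRange(hsv,(105,90,40),(125,255,255))>0)&reg]
    t=q[q[:,2]>.07]; A=np.c_[t-t.mean(0)]; s=np.linalg.svd(A,full_matrices=False)
    print(n,len(t),t.mean(0),t[:,2].min(),t[:,2].max(),"normal",s[2][2],cv2.minAreaRect(t[:,:2].astype(np.float32)*1000))
    # bystander compare by image difference with start
    a=dict(np.load(f"pics/{n}0.npz"))["image"]
    cv2.imwrite(f"pics/{n}d.png",cv2.absdiff(a,c["image"]))
    red=P[(cv2.inRange(hsv,(0,180,60),(4,255,255))>0)&reg];print("red",np.median(red,0))
E
```

```text
[ 0.03096366 -1.13241509  0.22890347]
side 1986 [0.59444441 0.16932211 0.07811963] 0.07009460368089271 0.08673007942655486 normal [-0.0026522  -0.00394249 -0.99998871] ((580.6490478515625, 162.29705810546875), (137.31399536132812, 211.52474975585938), 30.380247116088867)
red [0.50760905 0.34534088 0.0250766 ]
top 4100 [0.57295714 0.1574808  0.07918795] 0.07005908375607439 0.08830074496080376 normal [-1.38078237e-03 -5.12054630e-04  9.99998916e-01] ((574.4381103515625, 158.4584503173828), (154.97860717773438, 203.48463439941406), 30.231107711791992)
red [0.50984818 0.33599361 0.02559434]
```

View pics/top4.png

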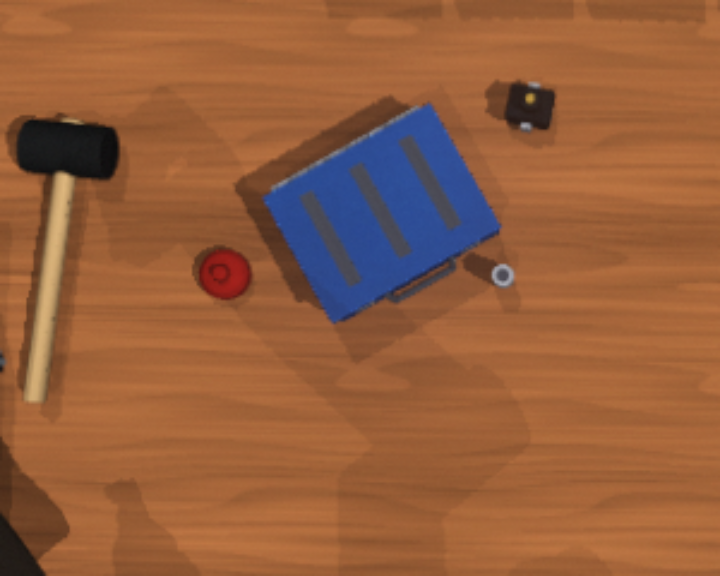

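View pics/topd.png

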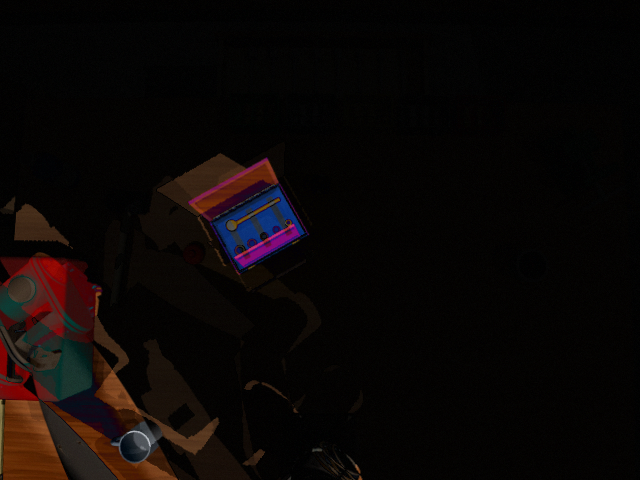

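View pics/side4.png

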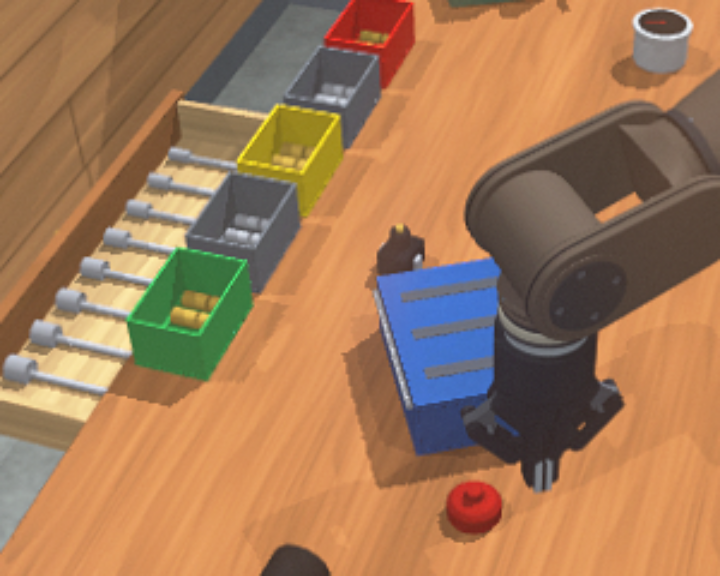

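The lid is shut, level at 78–79 mm, and the bystanders are in place. The lower-left of the difference picture (the red box and mug) needs a look, since it might only be the arm.

```bash
python3 - <<'E'
from cell import bot
import cv2
cv2.imwrite("pics/top5.png",bot.camera("top")["image"])
E
```

```text
(no output)
```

View pics/top5.png

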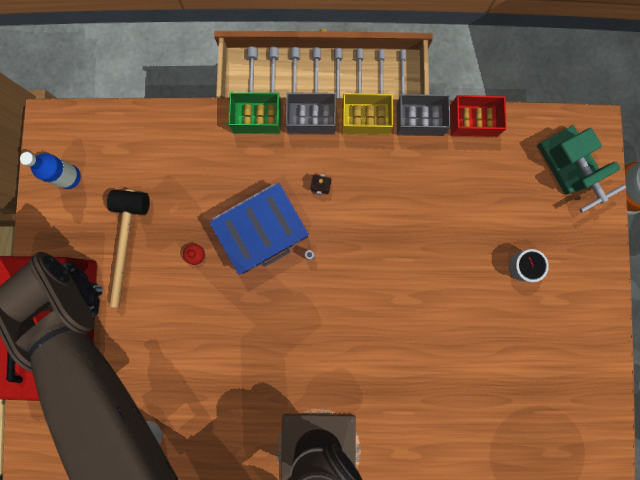

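The difference is only the arm blocking the view of the box and mug. The case is shut at (258,228) and everything else is in place.

```bash
python3 -c "
from cell import bot
print(bot.get_state()['wrist_force']);print(bot.finish_job())"
```

```text
[-0.36518905 -0.85371854  0.1560705 ]
the job is handed in; nothing more can be done
None
```

The case is closed and the job is handed in. With the fingers shut, I pushed the flap down flat first, then went behind the lid and swung it over until it shut. The robot's clock read under 10 s of the 51 s allowed.

- **Flap:** the fingertip stopped at 60.0 mm with about 7 N. Depth readings before I moved the lid also put the flap at 60–61 mm, so it was flat.
- **Lid:** it stopped at 78.0 mm with about 5 N, the shut height. The depth readings showed it level to within about 0.005 rad.
- **Case:** in the top view its centre and turn matched the start within about 3 mm and 0.2°. The side view's outline was partly hidden by the arm, so I did not rely on it for position.
- **Bystanders:** the fuel cap measured within 1 mm of its start position. The coil, deep socket, tachometer and mallet showed no visible shift in the before-and-after top pictures; I did not measure them separately.
- **Hand:** it finished clear of everything, with about 1 N on the wrist sensor, which is its usual noise.

No check failed. The arm hid the mug and part of the red box in the last top picture, so I could not see those at the end.

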